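# Put the three display pieces back on their own stands

## Robot

A 6-joint arm with a two-finger parallel gripper is mounted at the origin on the work surface. World frame = base frame: x ahead of the robot, y to its left, z up, the work surface at z = 0. Lengths are in mm, angles in rad, forces in N, time in s.
With the tool pointing down it reaches from about 250 to 800 mm from the base axis. Payload 8.5 kg.
Tool frame: the origin (TCP) lies on the centre line of the jaws, within the pads' length; the fingertips stand 22 mm ahead of it and the grasp point (between the pads) lies 3 mm ahead of it; z points along the fingers, y is the line along which they close (so a half turn about z gives the same grasp; the last joint's range is limited). The gripper opens to 85 mm and grips with 20 to 120 N. Pads are 22 mm wide; open, the fingers measure 114 mm over their backs; the gripper's body (76 mm by 85 mm) begins 54 mm behind the grasp point. The pads swing forward as they close: fully open they stand 13 mm farther back than shut.
Start: joints at [1.167, 0.238, -0.013, 1.319, 0, 1.571], TCP at [206.261, 482.736, 222.476] pointing down, gripper open.
Joint ranges: [-2.66, 2.66], [-1.03, 1.9], [-1.14, 1.46], [-1.82, 2.27], [-1.45, 1.34], [-3.14, 3.14]. Speed limits (rad/s): [2.22, 2.22, 2.79, 3.14, 3.14, 3.14].

## Interface

Orientations are given as a unit quaternion [x, y, z, w].
In Python, from cell import arm gives the robot as it stands.
- The arm moves only by the tool send_rows, never from a script. Its argument "motion" is a list that holds one entry, the list of rows, each a list of 7 numbers: the closure, from 0 (fully open) to 1 (shut), then the shift along the tool's x, y, z each as a share of 80 cm, from -1 to 1, then the turn, a rotation vector about the tool's x, y, z each as a share of 2 rad, from -1 to 1. A call has 1 to 10 rows; each row is the pose to reach, as a shift and turn from the pose commanded when the call began, along the tool's axes at that moment; what a row does not reach only later rows make up. A row lasts 1/8 s, in which the tool goes at most 62.5 mm and 10.7 degrees, less where a joint would pass 70% of its speed; a pose out of reach is approached as far as the arm can. A call with a number of a shift or a turn outside -1 to 1 is refused whole. A call with a gripper value outside its range is refused whole. The fingers move at their own pace and stop on an object; the grip force is fixed at half the most. Time passes only in rows, so rows that repeat a pose let the fingers close. It gives the time, the measured TCP pose, the force, the opening and the grip force at its end, in the units of the state.
- arm.observe(): the state, without advancing time (a new reading comes with each control period).
- arm.get_image(name): name is "scene" or "top" or "wrist"; returns the picture (400x640x3 uint8, red, green, blue); there is no depth.
- arm.camera_info(name): a dict with "camera_matrix" (3x3 intrinsics, pixels), "rvec" (rotation vector, rad) and "tvec" (3), from world to camera coordinates, as OpenCV has them. Camera axes: x right, y down, z forward; pixel columns grow to the right and rows downward; lengths in mm; the calibration is good to about 2 mm. The wrist camera is an equidistant fisheye: a pixel r from the principal point sees the ray r / f radians off the axis. A picture is of the moment at which its call begins: read the wrist's pose just before it. camera_info takes no time and is no camera call; for the wrist camera it gives the pose at the moment of the call.
- arm.finish_job(): hands the job in; it is judged then, once.
Trained networks look in the newest picture that a camera, given by its name, has taken for a name from the list of things; names that differ only in an ending like _2 or _b are one class to them, and where a whole thing is asked for, a point or a joint stands for the part that bears it (a point fixed in the world has none). Each returns a list of dicts, best first, with "conf" (0 to 1); they miss things now and then, are a little off and sometimes report something else, mostly with a low value. They report only what shows in the picture. A call takes as long as a camera call. They do not tell look-alikes from the thing itself.
- arm.look_for(label, camera): "position" ([x, y, z] in mm, in world coordinates, good to about 4 mm: the middle of the surface that is visible of it).
- arm.trace(label, camera): "pixels" (400x640 bool, what is visible of it).
- arm.spot_point(label, camera): "position" ([x, y, z] in mm, in world coordinates, good to about 4 mm: a listed point, or the origin of a listed thing).
The state is a dict: "time": time; "qpos": joint angles; "qvel": joint speeds; "joint_torque": joint torques, N m; "tool_pos": TCP position; "tcp_rot": TCP orientation; "contact_force": force on the tool from outside, world axes, zero at the start; "ft_torque": the same for the moment, N m; "width": finger opening in mm; "grasp_force": force on a finger pad.
Only numpy, scipy, OpenCV 4.12 (cv2) and the standard library are available. Lean on these libraries where they do the work, as an engineer would, in place of code of your own. Each camera call takes 0.05 s, during which the arm holds its last target. There are 200 camera calls.

## Task

After dusting, the globe, the bell and the tugboat were set back on one another's stands: put each upright on its own, with the globe's foot down in the well of the round stand, the bell mouth down in the middle of the square plinth, and the tug lying lengthwise and centred in its cradle with the keel down between the chocks. Every stand is taken, so park one piece on the free cork mat or another clear bit of desk meanwhile. Set each piece down gently, never let it drop or topple, and leave the sanding block, spool and paint jar where they are.

Things in the scene. Friction and masses are not known exactly. Their poses are not given: they have to be found in the camera images.
- globe_center (a point): Small round glass globe with a tiny ship inside: ball 56 mm in diameter on a turned wooden foot 28 mm wide with a thin stem, flat cork 15 mm wide on top; 67 mm high, 0.12 kg, loose. This point is the centre of the ball, 34 mm above the underside of the foot; z up. At the start it stands on the cradle's board, between the two pairs of chocks.
- bell_center (a point): Bronze ship's bell standing mouth down, closed underneath: mouth 60 mm in diameter, nearly straight waist 39 to 43 mm in diameter from 15 to 46 mm above the mouth, small loop on top; 72 mm high, 0.34 kg, loose. This point is on its axis, 36 mm above the mouth; z up. At the start it stands on the round stand.
- tug_center (a point): Lacquered red tugboat model, white deckhouse, black funnel: 126 mm long (x, bow to +x), 46 mm wide (y), hull 32 mm high and flared (44 mm wide near the deck, 25 mm at the flat keel), house 24 mm wide, funnel top 70 mm up; 0.22 kg, loose. This point is amidships on the centre line, 35 mm above the keel's flat underside; z up. At the start it stands on the square plinth, turned any way.
- round_stand: The globe's own stand: round, turned, dark wood, 92 mm in diameter, 16 mm high, with a round well in the middle of its top, 44 mm in diameter and 6 mm deep, for the globe's foot. Origin at the centre of its underside, z up. Fixed. With the globe home, the ball's centre is 44 mm above this origin.
- plinth: The bell's own stand: a plain square dark wooden plinth, 90 mm square at the foot with a flat top 84 mm square, 16 mm high. Origin at the centre of its underside, x and y along its sides, z up. Fixed. With the bell home, its centre point is 52 mm above this origin.
- cradle: The tug's own stand: dark board 120 (x) x 70 (y) x 10 mm with two cross bars at 38 mm either side of the middle along x, 8 mm thick, a chock at each bar end. The keel lies along x on the bars, 14 mm above the desk, between the chocks (24 mm high; sloping inner faces 19 to 25 mm from the centre line). Origin: centre of underside, z up. Fixed. With the tug home its point is 49 mm above the origin.
- cork_mat: Empty square cork mat, 110 mm by 110 mm, 4 mm thick, flat on the desk: the one free place, good for standing a piece meanwhile. Origin at the centre of its underside. Fixed.
- sanding_block: Bystander: boxwood sanding block with grey underside, 70 mm (x) by 38 mm (y) by 27 mm high. Origin at the centre of its underside. Loose.
- thread_spool: Bystander: wooden spool of thread standing on end, 32 mm in diameter, 36 mm high. Origin at the centre of its underside. Loose.
- paint_jar: Bystander: small paint jar with black cap, 40 mm in diameter, 46 mm high. Origin at the centre of its underside. Loose.
Things that resemble listed ones, but are neither listed nor needed, are in the scene too. What is shaped like the part that bears globe_center but blue or pink is not meant.

How it is judged (in metres and radians):
At the end, for the whole second after the job is handed in: Each piece upright on its own stand, height within 4 mm: globe within 12 mm of centre, in the well; bell within 14 mm; tug within 14 mm and 0.2 rad of lengthwise (bow either way). All released and at rest; block, spool and jar moved less than 20 mm (horizontal distance between globe_center and round_stand below 0.012 m and z of globe_center in the frame of round_stand between 0.04 and 0.048 m and angle between globe_center's own z axis and vertical below 0.12 rad and linear speed of each of globe, bell, tug below 0.02 m/s and horizontal distance between bell_center and plinth below 0.014 m and z of bell_center in the frame of plinth between 0.048 and 0.056 m and angle between each of bell_center, tug_center's own z axis and vertical below 0.1 rad and horizontal distance between tug_center and cradle below 0.014 m and z of tug_center in the frame of cradle between 0.045 and 0.053 m and angle between the x axis of tug_center and the x axis of cradle, either way round below 0.2 rad and distance of each of sanding_block, thread_spool, paint_jar from where it was at the start of the episode below 0.02 m); the robot touches nothing.
It fails at once if the globe is dropped (over 0.6 m/s with no finger on it) or toppled (tilted over 0.8 rad) (angle between globe_center's own z axis and vertical above 0.8 rad or (linear speed of globe above 0.6 m/s and contact force between globe and the fingers below 0.01 N)).
It fails at once if the bell is dropped (over 0.6 m/s with no finger on it) or toppled (tilted over 0.8 rad) (angle between bell_center's own z axis and vertical above 0.8 rad or (linear speed of bell above 0.6 m/s and contact force between bell and the fingers below 0.01 N)).
It fails at once if the tugboat is dropped (over 0.6 m/s with no finger on it) or toppled (tilted over 0.8 rad) (angle between tug_center's own z axis and vertical above 0.8 rad or (linear speed of tug above 0.6 m/s and contact force between tug and the fingers below 0.01 N)).
It fails at once if the sanding block, spool or paint jar is moved by more than 20 mm (distance of any of sanding_block, thread_spool, paint_jar from where it was at the start of the episode above 0.02 m).
It also fails if it takes over 104 s, if anything falls off the work surface, if the arm or the gripper's body presses on something with over 40 N, if the wrist force passes 120 N, or if a joint passes its speed limit or range.

## Working session

There is one attempt and no reset: what is moved stays moved. The work goes in short steps, Python scripts to look and compute and a tool call to move; the robot and the scene stay as the last step left them, time stands still between calls to the robot, and variables do not carry over. Pictures are saved under pics/ and viewed, at most 15 in all, crops included, and the job is handed in when it is done.

Besides the shell and the picture viewer there is one more tool, called after "Emit:" in YAML: its name, and indented under it one key for each argument. send_rows: Moves the arm, as the interface text tells. Shift numbers are shares of 80 cm and turn numbers shares of 2 rad, none past 1 either way. Its arguments: {"type":"object","properties":{"motion":{"type":"array"}},"required":["motion"]}

```bash
mkdir -p pics; ls; python3 - <<'E'
from cell import arm
import cv2,numpy as np
for c in("scene","top"):
    cv2.imwrite(f"pics/{c}0.png",arm.get_image(c)[:,:,::-1])
    for n in("globe_center","bell_center","tug_center","round_stand","plinth","cradle","cork_mat","sanding_block","thread_spool","paint_jar"):
        print(c,n,[(np.round(d["position"]).tolist(),round(d["conf"],2)) for d in arm.spot_point(n,c)])
s=arm.observe();print(s)
for c in("top","scene"):print(arm.camera_info(c))
E
```

```text
pics
scene globe_center [([657.0, -24.0, 34.0], 0.97), ([615.0, -137.0, 47.0], 0.9), ([559.0, -26.0, 30.0], 0.85), ([571.0, -263.0, 34.0], 0.66), ([668.0, -316.0, -4.0], 0.45)]
scene bell_center [([443.0, 275.0, 52.0], 0.77)]
scene tug_center [([443.0, -278.0, 48.0], 0.62)]
scene round_stand [([448.0, 277.0, -2.0], 0.93)]
scene plinth [([445.0, -278.0, -3.0], 0.93)]
scene cradle [([613.0, -139.0, 3.0], 0.8)]
scene cork_mat [([635.0, 139.0, 1.0], 0.62)]
scene sanding_block [([664.0, 292.0, 2.0], 0.93)]
scene thread_spool [([671.0, -311.0, -3.0], 0.8)]
scene paint_jar [([424.0, -17.0, 2.0], 0.74)]
top globe_center [([562.0, -24.0, 33.0], 0.95), ([619.0, -137.0, 45.0], 0.93), ([655.0, -28.0, 36.0], 0.77), ([572.0, -261.0, 35.0], 0.55)]
top bell_center [([447.0, 275.0, 53.0], 0.9)]
top tug_center [([445.0, -275.0, 54.0], 0.65)]
top round_stand [([445.0, 280.0, 3.0], 0.85)]
top plinth [([446.0, -277.0, -6.0], 0.6)]
top cradle [([617.0, -134.0, -1.0], 0.77)]
top cork_mat [([635.0, 142.0, -3.0], 0.66)]
top sanding_block [([662.0, 290.0, -2.0], 0.91)]
top thread_spool [([665.0, -311.0, -2.0]
[... 657 characters left out ...]
.15894675]), 'ft_torque': array([-0.02753662, -0.017526  , -0.0066924 ]), 'grasp_force': 0.0, 'width': 85.61496555647796}
{'camera_matrix': array([[395.11984083,   0.        , 312.87008003],
       [  0.        , 395.11984083, 196.10084171],
       [  0.        ,   0.        ,   1.        ]]), 'rvec': array([ 2.19281747, -2.18476693,  0.05598138]), 'tvec': array([  7.5093532 , 536.08965975, 945.95457653])}
{'camera_matrix': array([[450.78710042,   0.        , 314.32178397],
       [  0.        , 450.78710042, 206.00014677],
       [  0.        ,   0.        ,   1.        ]]), 'rvec': array([ 2.29242168,  1.22708953, -0.36474134]), 'tvec': array([-317.59406647, -336.76026009, 1200.21271154])}
```

```bash
python3 - <<'E'
import cv2
a=cv2.imread("pics/top0.png")
cv2.imwrite("pics/top0v.png",cv2.resize(a,(800,500),interpolation=cv2.INTER_CUBIC))
E
```

```text
(no output)
```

View pics/top0v.png

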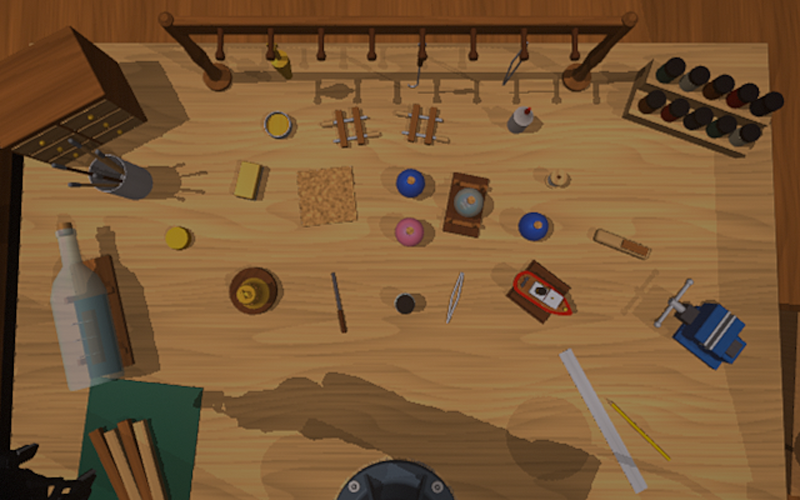

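View pics/scene0.png

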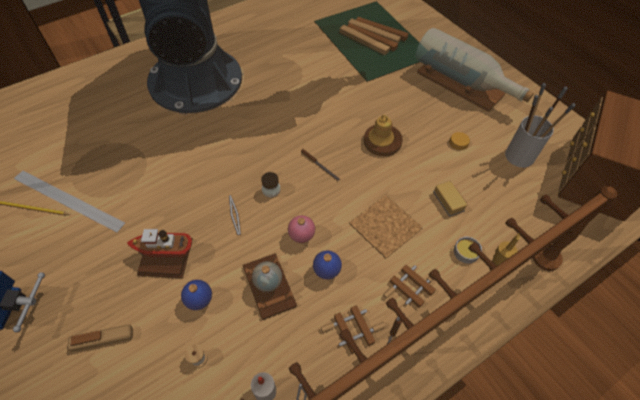

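The top view (enlarged 1.25x) has four globe-shaped things. The clear one, at (469,202), is on the cradle. The blue ones at (410,183) and (533,226) and the pink one at (409,232) are decoys. The clear glass globe on the cradle board fits the description, and I'll confirm it with a crop. The bell is on the round stand at (252,292), the tug on the plinth at (541,291), and the mat at (327,196).

```bash
cat > h.py <<'E'
from cell import arm
import cv2,numpy as np
from scipy.spatial.transform import Rotation as R
def plane(cam,px,z):
    i=arm.camera_info(cam);K=i["camera_matrix"];Rm=R.from_rotvec(np.ravel(i["rvec"])).as_matrix();t=np.ravel(i["tvec"])
    px=np.asarray(px,float).reshape(-1,2)
    d=np.c_[(px-K[:2,2])/[K[0,0],K[1,1]],np.ones(len(px))]
    if cam=="wrist":
        v=d[:,:2];th=np.linalg.norm(v,axis=1,keepdims=True);d=np.c_[v/np.maximum(th,1e-9)*np.sin(th),np.cos(th)]
    d=d@Rm;c=-Rm.T@t
    return c+d*((z-c[2])/d[:,2])[:,None]
def shape(label,cam,z,near=None):
    for r in arm.trace(label,cam):
        m=r["pixels"].astype(np.uint8)
        if m.sum()<30:continue
        p=plane(cam,np.argwhere(m)[:,::-1],z)[:,:2].astype(np.float32)
        (c,s,a)=cv2.minAreaRect(p)
        if s[0]<s[1]:s=s[::-1];a-=90
        print(label,cam,round(r["conf"],2),"rect",np.round(c),np.round(s),"long axis yaw",round(np.radians(a),3),"mean",np.round(p.mean(0)))
def spot(label,cam):
    for r in arm.spot_point(label,cam):print(label,cam,round(r["conf"],2),np.round(r["position"],1))
def go(x,y,z,yaw=None):
    """yaw: world direction of tool y (mod pi), tool down"""
    s=arm.observe();q=R.from_quat(s["tcp_rot"]);p=s["tool_pos"]
    cy=q.apply([0,1,0]);cur=np.arctan2(cy[1],cy[0])
    d=0 if yaw is None else (yaw-cur+np.pi/2)%np.pi-np.pi/2
    # target: tool exactly down with that yaw
    a=cur+d;Y=[np.cos(a),np.sin(a),0];Z=[0,0,-1];T=R.from_matrix(np.c_[np.cross(Y,Z),Y,Z])
    print("t",round(s["time"],2),"tcp",np.round(p,1),"yaw_y",round(cur,3),"q6",round(s["qpos"][5],2),"F",np.round(s["contact_force"],1),"w",round(s["width"],1),"g",round(s["grasp_force"],1))
    print("-> shift",np.round(q.inv().apply(np.array([x,y,z])-p)/800,4),"turn",np.round((q.inv()*T).as_rotvec()/2,4))
E
python3 - <<'E'
from h import *
a=arm.get_image("top");cv2.imwrite("pics/gl.png",cv2.resize(a[120:210,320:450],None,fx=5,fy=5,interpolation=cv2.INTER_CUBIC)[:,:,::-1])
shape("tug_center","top",50);shape("plinth","top",16);shape("cradle","top",10);shape("bell_center","top",16);shape("round_stand","top",16)
go(445,275,200)
go(616,-137,200)
E
```

```text
tug_center top 0.93 rect [ 442. -273.] [121.  44.] long axis yaw 0.983 mean [ 444. -270.]
plinth top 0.73 rect [ 447. -273.] [89. 87.] long axis yaw -0.641 mean [ 448. -274.]
plinth top 0.6 rect [ 667. -310.] [41. 28.] long axis yaw -1.103 mean [ 667. -310.]
plinth top 0.57 rect [440. 278.] [59. 59.] long axis yaw -0.772 mean [440. 279.]
cradle top 0.73 rect [ 616. -134.] [122.  72.] long axis yaw -0.193 mean [ 613. -131.]
bell_center top 0.56 rect [442. 279.] [61. 56.] long axis yaw -1.552 mean [442. 277.]
round_stand top 0.78 rect [447. 278.] [92. 90.] long axis yaw -1.553 mean [451. 278.]
t 1.4 tcp [206.3 482.7 222.5] yaw_y 1.167 q6 1.57 F [ 0.3  0.1 -0.2] w 85.5 g 0.0
-> shift [-0.3764 -0.1215  0.0281] turn [-0.  0.  0.]
t 1.4 tcp [206.3 482.7 222.5] yaw_y 1.167 q6 1.57 F [ 0.3  0.1 -0.2] w 85.5 g 0.0
-> shift [-0.7754 -0.5111  0.0281] turn [-0.  0.  0.]
```

View pics/gl.png

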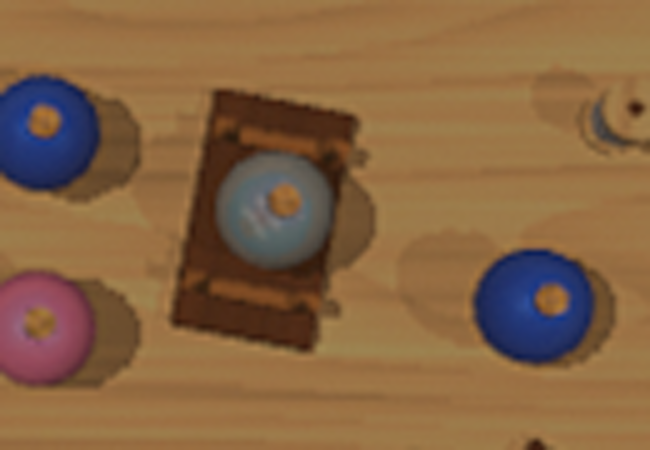

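The crop shows the clear glass globe with a ship inside at (275,210), sitting between the chocks of the cradle. I'll start with the bell and move above it.

Emit:
send_rows:
  motion:
    - [[0,-0.376,-0.1215,0.028,0,0,0],[0,-0.376,-0.1215,0.028,0,0,0],[0,-0.376,-0.1215,0.028,0,0,0],[0,-0.376,-0.1215,0.028,0,0,0],[0,-0.376,-0.1215,0.028,0,0,0],[0,-0.376,-0.1215,0.028,0,0,0],[0,-0.376,-0.1215,0.028,0,0,0],[0,-0.376,-0.1215,0.028,0,0,0]]

```text
time: 2.4
tool_pos: [443.8, 276.0, 200.2]
tcp_rot: [0.2, 0.98, 0.0, -0.0]
contact_force: [-1.0, -0.3, -0.9]
width: 85.2
grasp_force: 0.0
```

```bash
python3 - <<'E'
from h import *
cv2.imwrite("pics/w1.png",arm.get_image("wrist")[:,:,::-1])
spot("bell_center","wrist");spot("round_stand","wrist");shape("bell_center","wrist",16);shape("round_stand","wrist",16)
go(445,277,54)
E
```

```text
bell_center wrist 0.94 [441.4 276.9  51.9]
bell_center wrist 0.63 rect [443. 275.] [61. 60.] long axis yaw -1.161 mean [444. 275.]
bell_center wrist 0.37 rect [662. 292.] [91. 41.] long axis yaw -0.219 mean [659. 292.]
round_stand wrist 0.94 rect [446. 279.] [91. 90.] long axis yaw 1.168 mean [447. 283.]
t 2.65 tcp [444.1 275.9 200.3] yaw_y 1.169 q6 0.96 F [-0.4 -0.2 -0.8] w 85.5 g 0.0
-> shift [-0.0005  0.0017  0.1828] turn [ 0.0001  0.0001 -0.    ]
```

View pics/w1.png

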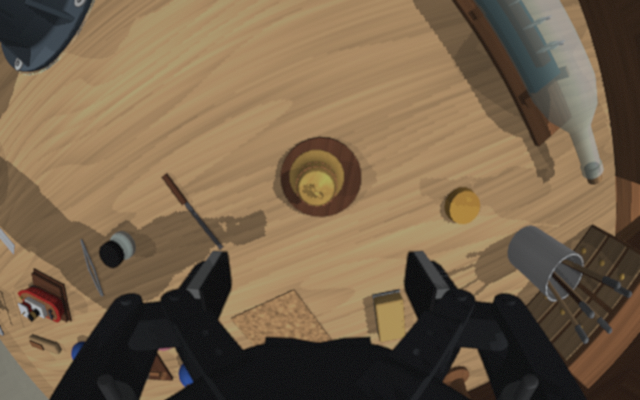

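The wrist view shows the bell at (318,178) on the round stand, straight below the tool. I'll descend and grip it by the waist.

Emit:
send_rows:
  motion:
    - [[0,0,0,0.07,0,0,0],[0,0,0,0.13,0,0,0],[0,0,0,0.18,0,0,0],[0,0,0,0.18,0,0,0],[0.5,0,0,0.18,0,0,0],[1,0,0,0.18,0,0,0],[1,0,0,0.18,0,0,0],[1,0,0,0.18,0,0,0],[1,0,0,0.18,0,0,0],[1,0,0,0.18,0,0,0]]

```text
time: 3.9
tool_pos: [445.3, 275.3, 57.9]
tcp_rot: [0.201, 0.98, 0.001, 0.001]
contact_force: [-2.3, -3.2, 13.2]
width: 29.1
grasp_force: 56.0
```

```bash
python3 - <<'E'
from h import *
spot("cork_mat","top")
go(635,141,120)
E
```

```text
cork_mat top 0.92 [6.352e+02 1.421e+02 1.000e-01]
t 3.95 tcp [445.3 275.3  57.9] yaw_y 1.167 q6 0.96 F [-2.7 -1.4 13.3] w 29.1 g 56.0
-> shift [-0.2841 -0.0611 -0.0773] turn [ 0.0007  0.0008 -0.    ]
```

```bash
python3 - <<'E'
from h import *
a=arm.get_image("wrist");b=arm.get_image("scene")[80:200,320:460]
cv2.imwrite("pics/w2.png",cv2.resize(np.hstack([cv2.resize(a[:,120:520],(400,400)),cv2.resize(b,(400,400))]),(800,400))[:,:,::-1])
E
```

```text
(no output)
```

View pics/w2.png

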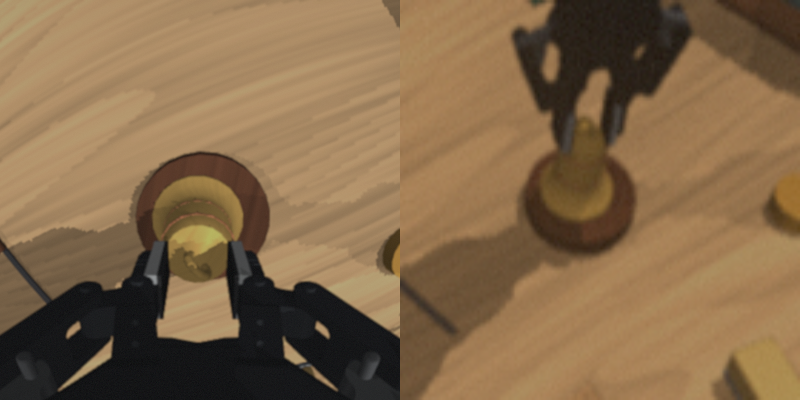

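The left half (wrist) shows the bell's dome at (200,250), ahead of the pads at (160,275) and (238,275). The pads may have gripped a chord, so I'll check by projecting known points.

```bash
python3 - <<'E'
from h import *
spot("bell_center","scene");spot("bell_center","top")
a=arm.get_image("wrist");b=arm.get_image("scene").copy()
s=arm.observe();p=s["tool_pos"];q=R.from_quat(s["tcp_rot"]);print(p,q.apply([1,0,0]),q.apply([0,1,0]))
i=arm.camera_info("wrist");Rm=R.from_rotvec(np.ravel(i["rvec"])).as_matrix();print("wrist cam at",-Rm.T@np.ravel(i["tvec"]),"axis",Rm[2],"up",-Rm[1])
i=arm.camera_info("scene")
P=[[p[0],p[1],p[2]-22],[p[0],p[1],p[2]],[443,276,16],[443,276,52],[443,276,88]]
u=cv2.projectPoints(np.array(P,float),np.ravel(i["rvec"]),np.ravel(i["tvec"]),i["camera_matrix"],None)[0][:,0]
print((u-[320,80])*[400/140,400/120])
E
```

```text
bell_center scene 0.25 [6.627e+02 2.904e+02 6.000e-01]
bell_center top 0.84 [446.6 274.7  52.9]
bell_center top 0.48 [445.7 277.3   2.8]
[445.32823496 275.30114003  57.89200861] [-0.91951442  0.39305286 -0.00163725] [0.39305063 0.91951557 0.00152594]
wrist cam at [377.60898105 304.25401645 209.5393555 ] axis [ 0.26546269 -0.11087358 -0.9577247 ] up [-0.88043307  0.37693526 -0.28767588]
[[178.28722406 170.89794997]
 [181.84348161 148.81466262]
 [174.08995572 187.76346272]
 [179.75344167 152.32936459]
 [185.75366382 114.78844675]]
```

```bash
python3 - <<'E'
from h import *
p=arm.observe()["tool_pos"];q=R.from_quat(arm.observe()["tcp_rot"])
for z in (36,45,55,65,75):
    w=plane("wrist",[[285,242],[352,242],[277,315],[362,315]],z);print(z,np.round(q.inv().apply(w-p),1).tolist())
for r in arm.trace("bell_center","wrist"):
    m=r["pixels"];v,u=np.argwhere(m).T;print(r["conf"],u.min(),u.max(),v.min(),v.max())
a=arm.get_image("wrist")
cv2.imwrite("pics/w3.png",cv2.resize(a[140:340,230:410],None,fx=4,fy=3,interpolation=cv2.INTER_CUBIC)[:,:,::-1])
E
```

```text
36 [[-5.3, -19.6, 21.9], [-5.4, 21.7, 21.9], [-62.2, -27.9, 22.0], [-62.4, 31.6, 22.0]]
45 [[-1.2, -18.6, 12.9], [-1.3, 20.6, 12.9], [-55.2, -26.4, 12.9], [-55.4, 30.0, 13.0]]
55 [[3.3, -17.4, 2.9], [3.3, 19.3, 2.9], [-47.4, -24.8, 2.9], [-47.6, 28.2, 3.0]]
65 [[7.8, -16.3, -7.1], [7.8, 18.1, -7.1], [-39.5, -23.2, -7.1], [-39.7, 26.4, -7.0]]
75 [[12.4, -15.1, -17.2], [12.3, 16.9, -17.1], [-31.7, -21.6, -17.1], [-31.9, 24.6, -17.0]]
0.84 273 362 175 282
```

View pics/w3.png

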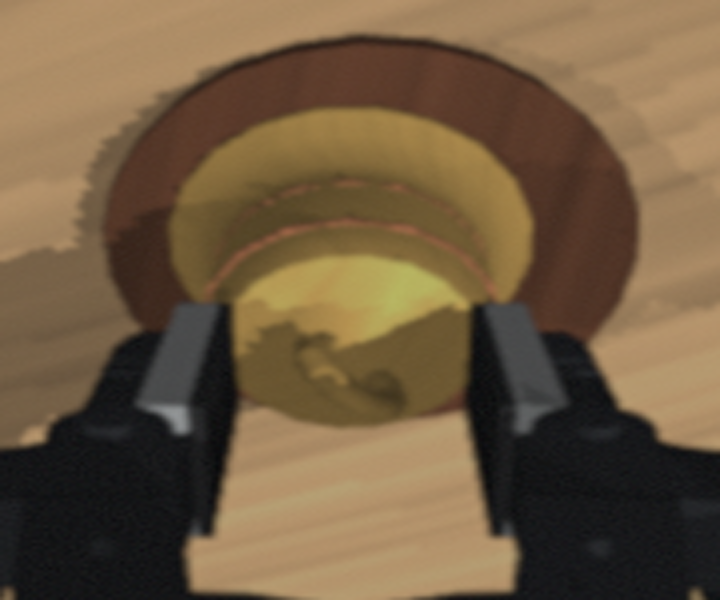

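```bash
python3 - <<'E'
from h import *
s=arm.observe();p=s["tool_pos"];q=R.from_quat(s["tcp_rot"])
def tool(px,z): return q.inv().apply(plane("wrist",px,p[2]-z)-p)
for n,px in (("closed near tips inner",[[288,242],[347.5,242]]),("open near tips inner",[[230,253],[407,253]])):
    for z in (20,10,0,-10,-20,-30): print(n,z,np.round(tool(px,z)[:,:2],1).tolist())
E
```

```text
closed near tips inner 20 [[-4.5, -17.5], [-4.5, 18.7]]
closed near tips inner 10 [[0.1, -16.5], [0.0, 17.7]]
closed near tips inner 0 [[4.6, -15.4], [4.6, 16.6]]
closed near tips inner -10 [[9.2, -14.4], [9.1, 15.5]]
closed near tips inner -20 [[13.7, -13.4], [13.7, 14.4]]
closed near tips inner -30 [[18.2, -12.3], [18.2, 13.3]]
open near tips inner 20 [[-12.8, -55.0], [-13.0, 57.4]]
open near tips inner 10 [[-7.8, -51.8], [-7.9, 54.0]]
open near tips inner 0 [[-2.8, -48.6], [-2.9, 50.7]]
open near tips inner -10 [[2.3, -45.4], [2.1, 47.4]]
open near tips inner -20 [[7.3, -42.1], [7.1, 44.1]]
open near tips inner -30 [[12.3, -38.9], [12.2, 40.7]]
```

```bash
python3 - <<'E'
import cv2,numpy as np
a=cv2.imread("pics/w1.png")[240:400,100:540]
cv2.imwrite("pics/w1b.png",cv2.resize(a,(800,291),interpolation=cv2.INTER_CUBIC))
E
```

```text
(no output)
```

View pics/w1b.png

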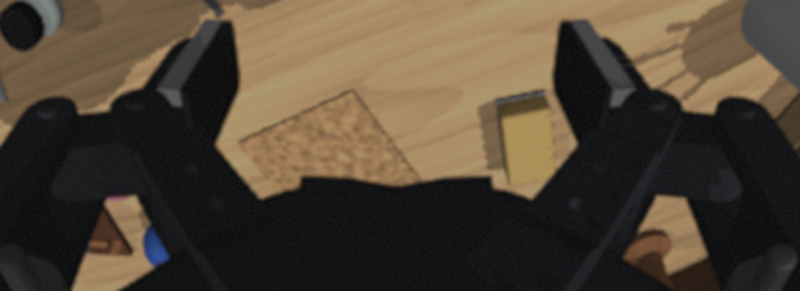

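The crop shows the open fingertips at rows 252–253. By camera geometry the tips are about 34 mm higher than the stated TCP offset, which fits the 29 mm grip on the crown. I'll open, lower by 18 mm and look.

Emit:
send_rows:
  motion:
    - [[0.5,0,0,0,0,0,0],[0,0,0,0,0,0,0],[0,0,0,0,0,0,0],[0,0,0,0.01,0,0,0],[0,0,0,0.02,0,0,0],[0,0,0,0.02,0,0,0]]

```text
time: 5.1
tool_pos: [444.0, 274.7, 39.0]
tcp_rot: [0.201, 0.98, -0.001, -0.001]
contact_force: [-0.0, -0.2, 1.0]
width: 85.5
grasp_force: 0.0
```

```bash
python3 - <<'E'
from h import *
s=arm.observe();p=s["tool_pos"];q=R.from_quat(s["tcp_rot"])
for z in (-40,-50,-60,-70,-80,-90,-100): print("body edge",z,np.round(q.inv().apply(plane("wrist",[[320,340]],p[2]-z)-p)[:,:2],1).tolist())
a=arm.get_image("wrist");b=arm.get_image("scene")[80:200,320:460]
cv2.imwrite("pics/w4.png",np.hstack([a[:,120:520],cv2.resize(b,(400,400))])[:,:,::-1])
spot("bell_center","wrist");go(444,276,24)
E
```

```text
body edge -40 [[-28.9, 1.6]]
body edge -50 [[-19.8, 1.5]]
body edge -60 [[-10.6, 1.3]]
body edge -70 [[-1.5, 1.2]]
body edge -80 [[7.7, 1.1]]
body edge -90 [[16.8, 1.0]]
body edge -100 [[26.0, 0.9]]
bell_center wrist 0.74 [442.2 278.   52.3]
t 5.25 tcp [444.7 275.2  40. ] yaw_y 1.167 q6 0.96 F [-0.4  0.5 -0. ] w 85.3 g 0.0
-> shift [0.0012 0.0006 0.02  ] turn [-0.0001 -0.0001 -0.    ]
```

View pics/w4.png

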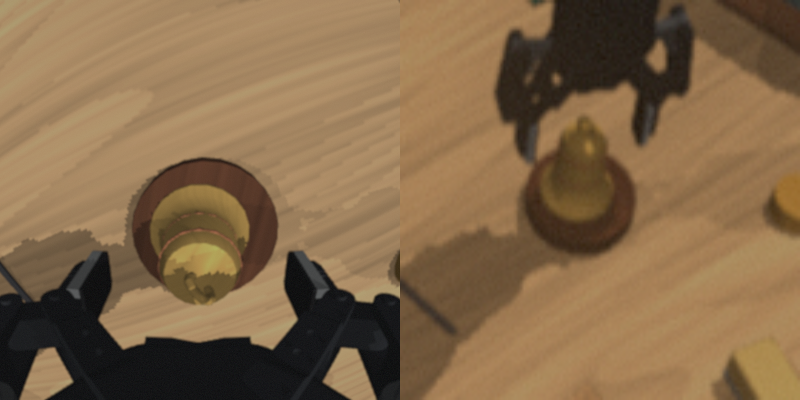

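The tips are at (530,158) and (645,140) in the scene crop, level with the upper half of the bell, so the geometry holds and the palm clears. I'll go 16 mm lower and grip.

Emit:
send_rows:
  motion:
    - [[0,0.001,0.0005,0.01,0,0,0],[0,0.001,0.0005,0.02,0,0,0],[0,0.001,0.0005,0.02,0,0,0],[0.5,0.001,0.0005,0.02,0,0,0],[1,0.001,0.0005,0.02,0,0,0],[1,0.001,0.0005,0.02,0,0,0],[1,0.001,0.0005,0.02,0,0,0],[1,0.001,0.0005,0.02,0,0,0]]

```text
time: 6.25
tool_pos: [444.2, 275.8, 24.9]
tcp_rot: [0.201, 0.98, 0.0, 0.0]
contact_force: [-1.7, -0.8, 7.5]
width: 38.9
grasp_force: 60.1
```

```bash
python3 - <<'E'
from h import *
go(635,142,114)
E
```

```text
t 6.25 tcp [444.2 275.8  24.9] yaw_y 1.167 q6 0.96 F [-1.7 -0.8  7.5] w 38.9 g 60.1
-> shift [-0.2851 -0.0601 -0.1113] turn [ 0.0002  0.0003 -0.    ]
```

Emit:
send_rows:
  motion:
    - [[1,0,0,-0.005,0,0,0],[1,0,0,-0.01,0,0,0],[1,0,0,-0.015,0,0,0],[1,0,0,-0.015,0,0,0]]

```text
time: 6.75
tool_pos: [444.3, 275.9, 36.4]
tcp_rot: [0.201, 0.98, 0.0, 0.0]
contact_force: [-0.2, -0.3, -2.2]
width: 39.1
grasp_force: 60.8
```

```bash
python3 - <<'E'
from h import *
a=arm.get_image("wrist");b=arm.get_image("scene")[80:200,320:460]
cv2.imwrite("pics/w5.png",np.hstack([cv2.resize(a[140:340,220:420],(400,400)),cv2.resize(b,(400,400))])[:,:,::-1])
go(635,142,114)
E
```

```text
t 6.85 tcp [444.1 275.8  36.1] yaw_y 1.167 q6 0.96 F [-0.1 -0.6 -3.5] w 38.8 g 60.8
-> shift [-0.2852 -0.0601 -0.0974] turn [-0.0001  0.      0.    ]
```

View pics/w5.png

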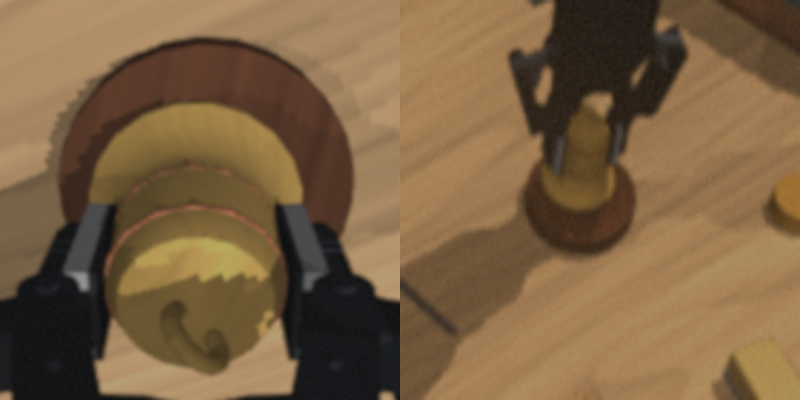

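The bell is held at the waist, centred, and lifted clear at (580,160). I'll carry it to the mat.

Emit:
send_rows:
  motion:
    - [[1,0,0,-0.03,0,0,0],[1,-0.05,-0.01,-0.04,0,0,0],[1,-0.11,-0.023,-0.04,0,0,0],[1,-0.17,-0.036,-0.04,0,0,0],[1,-0.23,-0.049,-0.04,0,0,0],[1,-0.285,-0.06,-0.04,0,0,0],[1,-0.285,-0.06,-0.02,0,0,0],[1,-0.285,-0.06,0,0,0,0],[1,-0.285,-0.06,0,0,0,0]]

```text
time: 7.98
tool_pos: [632.5, 142.4, 34.0]
tcp_rot: [0.2, 0.98, -0.001, -0.002]
contact_force: [0.2, 0.7, -2.2]
width: 39.0
grasp_force: 61.0
```

```bash
python3 - <<'E'
from h import *
go(635,142,13)
E
```

```text
t 7.97 tcp [632.5 142.4  34. ] yaw_y 1.168 q6 0.62 F [ 0.2  0.7 -2.2] w 39.0 g 61.0
-> shift [-0.0031  0.0008  0.0263] turn [-0.0012 -0.0018 -0.    ]
```

Emit:
send_rows:
  motion:
    - [[1,0,0,0.014,0,0,0],[1,0,0,0.022,0,0,0],[1,0,0,0.025,0,0,0],[1,0,0,0.027,0,0,0],[1,0,0,0.028,0,0,0],[1,0,0,0.028,0,0,0]]

```text
time: 8.72
tool_pos: [635.0, 142.1, 13.8]
tcp_rot: [0.201, 0.98, 0.0, 0.0]
contact_force: [-0.1, 0.4, -3.1]
width: 39.2
grasp_force: 61.1
```

Emit:
send_rows:
  motion:
    - [[1,0,0,0.001,0,0,0],[1,0,0,0.002,0,0,0],[1,0,0,0.002,0,0,0]]

```text
time: 9.1
tool_pos: [635.1, 142.1, 12.9]
tcp_rot: [0.201, 0.98, 0.0, 0.0]
contact_force: [-1.3, -0.1, 4.8]
width: 39.3
grasp_force: 62.0
```

Emit:
send_rows:
  motion:
    - [[0.5,0,0,0,0,0,0],[0,0,0,0,0,0,0],[0,0,0,0,0,0,0],[0,0,0,-0.01,0,0,0],[0,0,0,-0.06,0,0,0],[0,0,0,-0.13,0,0,0],[0,0,0,-0.17,0,0,0],[0,0,0,-0.17,0,0,0]]

```text
time: 10.1
tool_pos: [636.6, 142.5, 151.9]
tcp_rot: [0.201, 0.98, 0.001, 0.003]
contact_force: [0.5, 1.2, -0.2]
width: 85.2
grasp_force: 0.0
```

```bash
python3 - <<'E'
from h import *
spot("bell_center","top")
go(616,-137,150,1.378)
E
```

```text
bell_center top 0.84 [446.6 274.7  52.9]
bell_center top 0.48 [445.7 277.3   2.8]
t 10.15 tcp [635.7 142.2 149.7] yaw_y 1.167 q6 0.62 F [ 0.1  0.1 -0.6] w 85.4 g 0.0
-> shift [-0.1146 -0.3306 -0.0006] turn [ 0.0007  0.0013 -0.1055]
```

Emit:
send_rows:
  motion:
    - [[0,-0.0145,-0.05,0,0,0,-0.02],[0,-0.036,-0.11,0,0,0,-0.05],[0,-0.06,-0.17,0,0,0,-0.08],[0,-0.08,-0.23,0,0,0,-0.1055],[0,-0.1,-0.29,0,0,0,-0.1055],[0,-0.1145,-0.3305,0,0,0,-0.1055],[0,-0.1145,-0.3305,0,0,0,-0.1055],[0,-0.1145,-0.3305,0,0,0,-0.1055]]

```text
time: 11.15
tool_pos: [614.8, -136.5, 147.2]
tcp_rot: [0.096, 0.995, 0.0, -0.001]
contact_force: [0.3, 0.4, 0.6]
width: 85.5
grasp_force: 0.0
```

```bash
python3 - <<'E'
from h import *
arm.get_image("top");spot("bell_center","top")
cv2.imwrite("pics/w6.png",arm.get_image("wrist")[:,:,::-1])
spot("globe_center","wrist");spot("cradle","wrist");shape("globe_center","wrist",44);shape("cradle","wrist",10)
go(616,-137,60,1.378)
E
```

```text
bell_center top 0.73 [635.7 142.8  40. ]
globe_center wrist 0.88 [558.6 -28.6  35.4]
globe_center wrist 0.87 [ 616.6 -135.1   46. ]
globe_center wrist 0.85 [655.6 -27.   36.2]
globe_center wrist 0.68 [ 569.1 -260.1   35.7]
globe_center wrist 0.27 [636.4 137.7   1.6]
globe_center wrist 0.95 rect [652. -28.] [61. 55.] long axis yaw 0.397 mean [651. -29.]
globe_center wrist 0.89 rect [ 618. -136.] [57. 56.] long axis yaw -0.191 mean [ 617. -137.]
globe_center wrist 0.87 rect [560. -27.] [57. 53.] long axis yaw 1.469 mean [560. -28.]
globe_center wrist 0.64 rect [ 572. -258.] [60. 53.] long axis yaw 1.383 mean [ 572. -257.]
cradle wrist 0.86 rect [ 617. -136.] [119.  70.] long axis yaw -0.19 mean [ 607. -133.]
t 11.5 tcp [ 615.4 -136.3  148.1] yaw_y 1.379 q6 -0.03 F [ 0.4 -0.2  0. ] w 85.1 g 0.0
-> shift [-0.001  -0.0007  0.1102] turn [-0.     -0.      0.0005]
```

View pics/w6.png

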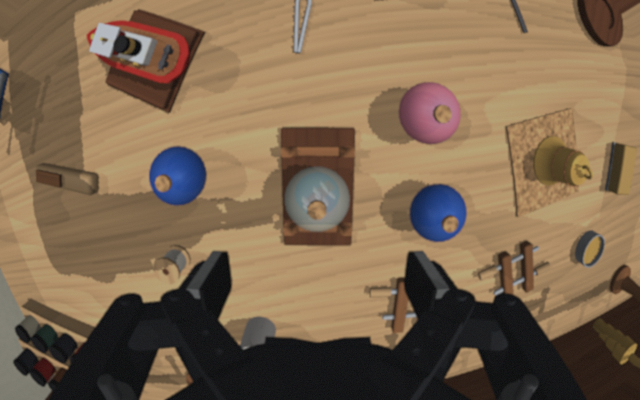

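The wrist view shows the clear globe at (317,198) on the cradle, with the blue globe at (438,212) as its nearest neighbour. I'll check knuckle clearance to that one before descending.

```bash
python3 - <<'E'
from h import *
s=arm.observe();p=s["tool_pos"];q=R.from_quat(s["tcp_rot"])
for z in (-30,-45,-60,-75): print(z,np.round(q.inv().apply(plane("wrist",[[112,298],[528,298],[60,395],[580,395]],p[2]-z)-p)[:,:2]).tolist())
print("blue",q.inv().apply(np.array([655.6,-27.5,35])-p)); go(617.5,-136.5,10,1.38)
E
```

```text
-30 [[-21.0, -117.0], [-22.0, 122.0], [-161.0, -250.0], [-167.0, 264.0]]
-45 [[-10.0, -102.0], [-10.0, 107.0], [-132.0, -219.0], [-137.0, 231.0]]
-60 [[2.0, -88.0], [1.0, 92.0], [-103.0, -189.0], [-108.0, 199.0]]
-75 [[14.0, -73.0], [13.0, 77.0], [-74.0, -158.0], [-78.0, 167.0]]
blue [-18.78130453 114.44601396 113.12995858]
t 11.5 tcp [ 615.4 -136.3  148.1] yaw_y 1.379 q6 -0.03 F [ 0.4 -0.2  0. ] w 85.1 g 0.0
-> shift [-0.0027  0.0002  0.1727] turn [-0.     -0.     -0.0005]
```

Emit:
send_rows:
  motion:
    - [[0,-0.0025,0,0.06,0,0,0],[0,-0.0025,0,0.12,0,0,0],[0,-0.0025,0,0.155,0,0,0],[0,-0.0025,0,0.165,0,0,0],[0,-0.0025,0,0.172,0,0,0],[0,-0.0025,0,0.172,0,0,0],[0.3,-0.0025,0,0.172,0,0,0],[1,-0.0025,0,0.172,0,0,0],[1,-0.0025,0,0.172,0,0,0],[1,-0.0025,0,0.172,0,0,0]]

```text
time: 12.75
tool_pos: [617.8, -137.6, 11.8]
tcp_rot: [0.096, 0.995, -0.0, 0.001]
contact_force: [-0.4, 1.6, 6.2]
width: 53.8
grasp_force: 62.1
```

```bash
python3 - <<'E'
from h import *
go(446,278,120)
E
```

```text
t 12.75 tcp [ 617.8 -137.6   11.8] yaw_y 1.378 q6 -0.03 F [-0.4  1.6  6.2] w 53.8 g 62.1
-> shift [ 0.3101  0.4687 -0.1359] turn [-0.0001  0.0009  0.    ]
```

Emit:
send_rows:
  motion:
    - [[1,0,0,-0.01,0,0,0],[1,0,0,-0.03,0,0,0],[1,0,0,-0.07,0,0,0],[1,0,0,-0.12,0,0,0],[1,0,0,-0.12,0,0,0],[1,0,0,-0.12,0,0,0]]

```text
time: 13.5
tool_pos: [617.1, -137.4, 106.7]
tcp_rot: [0.096, 0.995, -0.0, 0.0]
contact_force: [-0.0, -0.1, -0.8]
width: 53.8
grasp_force: 63.3
```

```bash
python3 - <<'E'
from h import *
arm.get_image("scene");spot("globe_center","scene");arm.get_image("wrist");spot("globe_center","wrist")
spot("cradle","wrist");shape("cradle","wrist",10)
go(446,278,108)
E
```

```text
globe_center scene 0.89 [560.3 -21.5  34. ]
globe_center scene 0.88 [ 570.9 -260.7   36. ]
globe_center scene 0.87 [ 615.9 -138.7  138.1]
globe_center scene 0.81 [652.3 -22.1  36.3]
globe_center scene 0.42 [ 447.9 -277.4   -0.8]
globe_center wrist 0.91 [557.5 -26.2  34.5]
globe_center wrist 0.69 [ 571.8 -261.5   37.8]
globe_center wrist 0.63 [654.6 -27.   33.3]
globe_center wrist 0.61 [ 616.  -136.3  139.9]
cradle wrist 0.71 [ 616.3 -137.4   -2.7]
cradle wrist 0.58 [ 616.7 -135.1  137.5]
cradle wrist 0.95 rect [ 601. -132.] [87. 70.] long axis yaw -0.194 mean [ 595. -131.]
t 13.8 tcp [ 616.8 -137.3  105.7] yaw_y 1.378 q6 -0.03 F [-0.5  0.4 -0.4] w 53.9 g 63.3
-> shift [ 0.309   0.4686 -0.0024] turn [-0.     -0.0007 -0.    ]
```

The globe is lifted, so I'll carry it to the round stand.

Emit:
send_rows:
  motion:
    - [[1,0.02,0.03,0,0,0,0],[1,0.055,0.085,0,0,0,0],[1,0.095,0.145,0,0,0,0],[1,0.135,0.205,0,0,0,0],[1,0.175,0.265,0,0,0,0],[1,0.215,0.325,0,0,0,0],[1,0.255,0.385,0,0,0,0],[1,0.29,0.44,0,0,0,0],[1,0.309,0.4685,0,0,0,0],[1,0.309,0.4685,0,0,0,0]]

```text
time: 15.05
tool_pos: [445.5, 279.4, 106.2]
tcp_rot: [0.095, 0.996, -0.0, -0.0]
contact_force: [0.2, -0.3, -1.1]
width: 53.9
grasp_force: 63.4
```

Emit:
send_rows:
  motion:
    - [[1,0,0,0.03,0,0,0],[1,0,0,0.06,0,0,0],[1,0,0,0.08,0,0,0],[1,0,0,0.08,0,0,0],[1,0,0,0.08,0,0,0]]

```text
time: 15.68
tool_pos: [446.9, 277.4, 43.0]
tcp_rot: [0.097, 0.995, 0.0, 0.0]
contact_force: [-0.6, -0.4, -1.6]
width: 53.9
grasp_force: 63.4
```

```bash
python3 - <<'E'
from h import *
cv2.imwrite("pics/w7.png",arm.get_image("wrist")[100:340,180:460][:,:,::-1]);arm.get_image("top")
spot("globe_center","wrist");spot("round_stand","wrist");shape("round_stand","wrist",16);spot("round_stand","top");shape("round_stand","top",16);spot("globe_center","top")
go(446,278,13)
E
```

```text
globe_center wrist 0.96 [558.7 -26.7  35.9]
globe_center wrist 0.79 [447.7 275.1  79.5]
round_stand wrist 0.88 [444.4 279.8  -1.2]
round_stand wrist 0.78 rect [428. 283.] [91. 56.] long axis yaw 1.377 mean [427. 284.]
round_stand top 0.92 [443.8 278.2   2. ]
round_stand top 0.76 rect [447. 270.] [90. 73.] long axis yaw 0.129 mean [455. 267.]
globe_center top 0.94 [ 566.7 -258.7   33.3]
globe_center top 0.73 [650.5 -26.9  33.9]
globe_center top 0.72 [559.7 -22.2  32.5]
globe_center top 0.57 [443.5 276.5  75.4]
t 16.07 tcp [446.5 277.9  42.8] yaw_y 1.378 q6 0.75 F [-0.1 -0.2 -1.3] w 53.6 g 63.4
-> shift [ 0.0007 -0.      0.0372] turn [ 0.0001  0.0002 -0.    ]
```

View pics/w7.png

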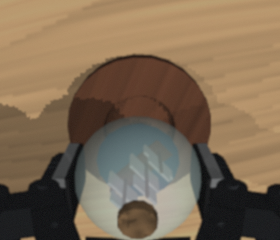

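The globe is held upright at (138,180) with the well visible right beneath it, so it is aligned well within the 8 mm margin. I'll lower it.

Emit:
send_rows:
  motion:
    - [[1,0.001,0.001,0.015,0,0,0],[1,0.001,0.001,0.027,0,0,0],[1,0.001,0.001,0.033,0,0,0],[1,0.001,0.001,0.036,0,0,0],[1,0.001,0.001,0.037,0,0,0],[1,0.001,0.001,0.038,0,0,0],[1,0.001,0.001,0.038,0,0,0]]

```text
time: 16.95
tool_pos: [445.9, 278.8, 12.2]
tcp_rot: [0.096, 0.995, 0.0, 0.0]
contact_force: [-0.2, 0.4, -1.5]
width: 53.7
grasp_force: 63.4
```

Emit:
send_rows:
  motion:
    - [[1,0,0,0.001,0,0,0],[1,0,0,0.002,0,0,0],[1,0,0,0.002,0,0,0]]

```text
time: 17.32
tool_pos: [446.1, 278.9, 11.7]
tcp_rot: [0.096, 0.995, 0.0, 0.001]
contact_force: [-3.8, -1.8, 12.9]
width: 53.9
grasp_force: 64.8
```

The contact height matches the grasp, so I'll release and rise.

Emit:
send_rows:
  motion:
    - [[0.5,0,0,0,0,0,0],[0,0,0,0,0,0,0],[0,0,0,0,0,0,0],[0,0,0,-0.02,0,0,0],[0,0,0,-0.08,0,0,0],[0,0,0,-0.14,0,0,0],[0,0,0,-0.18,0,0,0],[0,0,0,-0.18,0,0,0]]

```text
time: 18.32
tool_pos: [447.1, 279.6, 156.8]
tcp_rot: [0.096, 0.995, 0.001, 0.002]
contact_force: [0.4, -0.9, -0.4]
width: 85.2
grasp_force: 0.0
```

```bash
python3 - <<'E'
from h import *
arm.get_image("wrist");arm.get_image("top")
for c in("wrist","top"):spot("globe_center",c)
shape("round_stand","wrist",16)
go(444,-276,156,0.983-np.pi/2)
E
```

```text
globe_center wrist 0.91 [444.7 282.7  47.6]
globe_center wrist 0.9 [ 570.5 -262.1   32.9]
globe_center wrist 0.59 [558.1 -28.2  35.5]
globe_center wrist 0.56 [653.  -23.9  36.9]
globe_center top 0.96 [654.  -27.4  38.9]
globe_center top 0.75 [559.8 -23.6  36.7]
globe_center top 0.58 [446.1 278.   43.9]
globe_center top 0.55 [ 568.9 -260.9   35.7]
round_stand wrist 0.82 rect [442. 278.] [91. 90.] long axis yaw -0.543 mean [435. 279.]
t 18.57 tcp [445.1 278.4 153.2] yaw_y 1.378 q6 0.75 F [-0.1 -0.1  0.1] w 85.2 g 0.0
-> shift [-0.1314 -0.6804 -0.0026] turn [-2.000e-04 -1.200e-03 -5.879e-01]
```

The globe is home at about (446,278,44). Next is the tug.

Emit:
send_rows:
  motion:
    - [[0,-0.012,-0.06,0,0,0,-0.07],[0,-0.025,-0.13,0,0,0,-0.15],[0,-0.038,-0.2,0,0,0,-0.23],[0,-0.052,-0.27,0,0,0,-0.31],[0,-0.066,-0.34,0,0,0,-0.39],[0,-0.08,-0.41,0,0,0,-0.46],[0,-0.093,-0.48,0,0,0,-0.53],[0,-0.106,-0.55,0,0,0,-0.588],[0,-0.12,-0.62,0,0,0,-0.588],[0,-0.1315,-0.6805,0,0,0,-0.588]]

```text
time: 19.82
tool_pos: [444.0, -277.7, 153.5]
tcp_rot: [-0.472, 0.882, 0.001, -0.0]
contact_force: [0.6, 0.8, 0.7]
width: 85.5
grasp_force: 0.0
```

Emit:
send_rows:
  motion:
    - [[0,0,0,0,0,0,0],[0,0,0,0,0,0,0]]

```text
time: 20.08
tool_pos: [444.0, -275.3, 153.6]
tcp_rot: [-0.472, 0.882, 0.001, -0.0]
contact_force: [0.1, -0.6, -1.2]
width: 85.4
grasp_force: 0.0
```

```bash
python3 - <<'E'
from h import *
cv2.imwrite("pics/w8.png",arm.get_image("wrist")[:,:,::-1]);arm.get_image("top")
for c in("wrist","top"):
  for n in ("tug_center","plinth"): spot(n,c)
  shape("tug_center",c,48);shape("plinth",c,16)
go(444,-276,20)
E
```

```text
tug_center wrist 0.94 [ 440.7 -274.5   50.3]
tug_center wrist 0.73 [ 6.165e+02 -1.350e+02 -2.000e-01]
tug_center wrist 0.69 rect [ 442. -275.] [125.  47.] long axis yaw 0.991 mean [ 443. -273.]
plinth wrist 0.63 rect [ 447. -279.] [89. 88.] long axis yaw 0.914 mean [ 450. -287.]
tug_center top 0.95 [ 440.9 -274.7   53.4]
tug_center top 0.38 [ 665.6 -309.6   -1.8]
tug_center top 0.36 [ 444.7 -274.7   -4.9]
plinth top 0.62 [ 446.4 -275.6   -4.2]
plinth top 0.95 rect [ 446. -273.] [92. 88.] long axis yaw -0.664 mean [ 446. -274.]
t 20.57 tcp [ 444.8 -275.4  154.7] yaw_y 2.555 q6 -1.54 F [-0.2  0.4  0.2] w 85.4 g 0.0
-> shift [0.0012 0.0005 0.1683] turn [-0.0001 -0.     -0.    ]
```

View pics/w8.png

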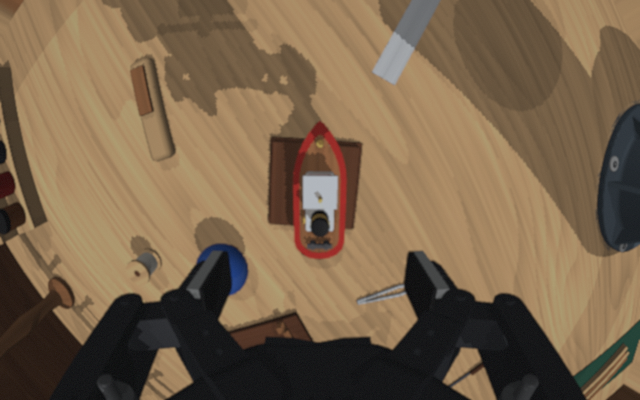

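The wrist view shows the tug at (320,195), lined up with the jaws and with the bow at (320,130). I'll descend and grip the hull near the deck.

Emit:
send_rows:
  motion:
    - [[0,0.0015,0.003,0.06,0,0,0],[0,0.0015,0.003,0.12,0,0,0],[0,0.0015,0.003,0.16,0,0,0],[0,0.0015,0.003,0.17,0,0,0],[0,0.0015,0.003,0.176,0,0,0],[0,0.0015,0.003,0.176,0,0,0],[0.4,0.0015,0.003,0.176,0,0,0],[1,0.0015,0.003,0.176,0,0,0],[1,0.0015,0.003,0.176,0,0,0],[1,0.0015,0.003,0.176,0,0,0]]

```text
time: 21.82
tool_pos: [442.3, -275.6, 14.7]
tcp_rot: [-0.472, 0.882, -0.001, 0.0]
contact_force: [-1.2, 0.6, 9.2]
width: 42.0
grasp_force: 59.7
```

Emit:
send_rows:
  motion:
    - [[1,0,0,0,0,0,0],[1,0,0,-0.005,0,0,0],[1,0,0,-0.01,0,0,0],[1,0,0,-0.01,0,0,0]]

```text
time: 22.32
tool_pos: [442.2, -275.5, 22.0]
tcp_rot: [-0.472, 0.882, -0.0, 0.0]
contact_force: [0.9, 0.5, -1.8]
width: 41.2
grasp_force: 60.8
```

```bash
python3 - <<'E'
from h import *
a=arm.get_image("wrist");b=arm.get_image("scene")[190:310,90:230]
cv2.imwrite("pics/w9.png",np.hstack([cv2.resize(a[100:340,200:440],(400,400)),cv2.resize(b,(400,400))])[:,:,::-1])
spot("tug_center","wrist");arm.get_image("top");spot("tug_center","top");shape("tug_center","wrist",58)
go(616.5,-136.5,110,1.38)
E
```

```text
tug_center wrist 0.56 [ 442.6 -277.9   59.6]
tug_center top 0.68 [ 442.3 -273.3   62.3]
tug_center top 0.25 [ 619.5 -133.8    0.7]
tug_center wrist 0.95 rect [ 433. -287.] [97. 44.] long axis yaw 0.977 mean [ 433. -288.]
t 22.62 tcp [ 442.  -275.3   21.6] yaw_y 2.554 q6 -1.54 F [ 0.3  0.3 -2.4] w 41.6 g 60.8
-> shift [-0.2654 -0.0854 -0.1106] turn [ 1.00e-04 -1.00e-04  5.87e-01]
```

View pics/w9.png

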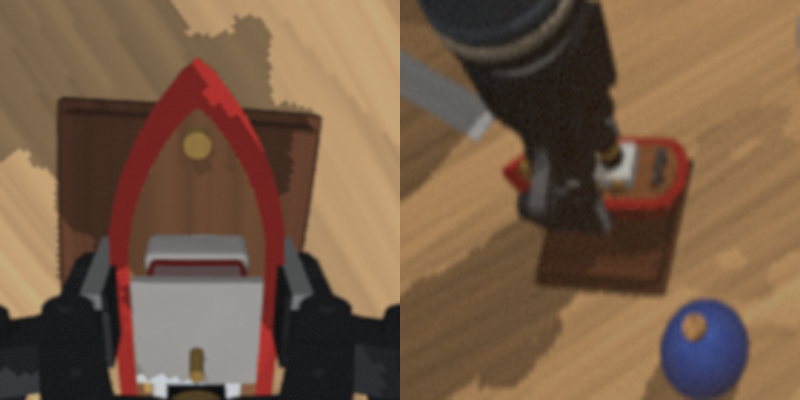

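The tug is held level by the hull amidships (left half, pads at (105,290) and (290,290)). I'll carry and turn it to the cradle.

Emit:
send_rows:
  motion:
    - [[1,0,0,-0.03,0,0,0],[1,0,0,-0.08,0,0,0.04],[1,-0.03,-0.01,-0.11,0,0,0.12],[1,-0.07,-0.022,-0.11,0,0,0.2],[1,-0.11,-0.035,-0.11,0,0,0.28],[1,-0.15,-0.048,-0.11,0,0,0.36],[1,-0.19,-0.061,-0.11,0,0,0.44],[1,-0.23,-0.074,-0.11,0,0,0.52],[1,-0.2655,-0.0855,-0.11,0,0,0.587],[1,-0.2655,-0.0855,-0.11,0,0,0.587]]

```text
time: 23.88
tool_pos: [617.9, -135.1, 109.1]
tcp_rot: [0.095, 0.996, 0.0, -0.0]
contact_force: [-0.6, 0.5, -2.0]
width: 41.7
grasp_force: 61.3
```

Emit:
send_rows:
  motion:
    - [[1,0,0,0.03,0,0,0],[1,0,0,0.05,0,0,0],[1,0,0,0.06,0,0,0],[1,0,0,0.06,0,0,0]]

```text
time: 24.38
tool_pos: [616.2, -136.7, 61.3]
tcp_rot: [0.095, 0.995, -0.0, -0.001]
contact_force: [-0.1, 0.5, -1.3]
width: 42.1
grasp_force: 61.3
```

```bash
python3 - <<'E'
from h import *
a=arm.get_image("wrist");arm.get_image("top");arm.get_image("scene")
cv2.imwrite("pics/w10.png",cv2.resize(a[100:340,180:460],(700,600))[:,:,::-1])
for c in ("wrist","top","scene"):
  spot("tug_center",c);spot("cradle",c)
shape("tug_center","top",94)
go(616.5,-136.5,13,1.38)
E
```

```text
tug_center wrist 0.98 [ 614.5 -139.4   96.1]
tug_center top 0.67 [ 617.1 -134.4   -2.3]
tug_center top 0.56 [ 618.5 -134.1  100.3]
cradle top 0.6 [ 620.9 -134.4   -1.3]
tug_center scene 0.96 [ 617.2 -142.1   98.7]
cradle scene 0.62 [ 6.131e+02 -1.338e+02  3.000e-01]
cradle scene 0.39 [ 671.7 -313.    -2. ]
tug_center top 0.6 rect [ 585. -121.] [43. 22.] long axis yaw -0.004 mean [ 587. -121.]
t 24.88 tcp [ 616.8 -136.5   61.9] yaw_y 1.38 q6 -0.03 F [-0.2 -0.2 -2. ] w 41.9 g 61.3
-> shift [ 0.0004 -0.0001  0.0611] turn [-0.      0.0001  0.    ]
```

View pics/w10.png

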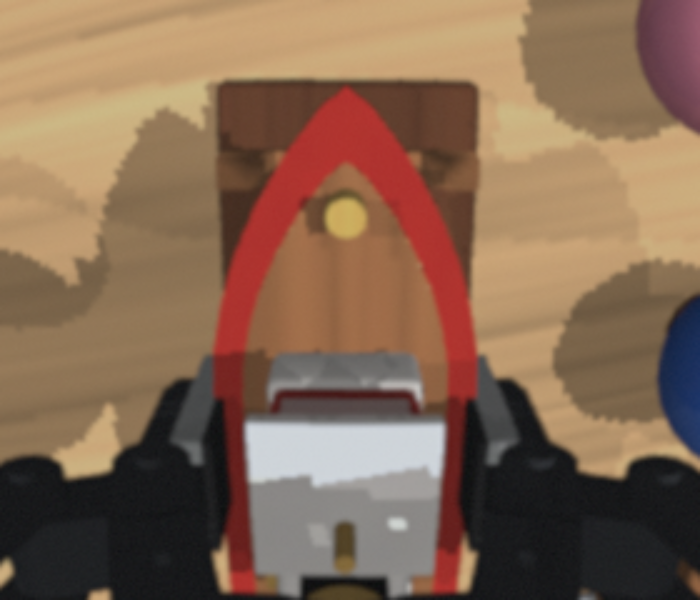

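The bow at (347,90) lines up with the cradle centre line (217 to 477, middle 347). I'll lower it.

Emit:
send_rows:
  motion:
    - [[1,0,0,0.025,0,0,0],[1,0,0,0.045,0,0,0],[1,0,0,0.053,0,0,0],[1,0,0,0.056,0,0,0],[1,0,0,0.058,0,0,0],[1,0,0,0.06,0,0,0],[1,0,0,0.06,0,0,0]]

```text
time: 25.75
tool_pos: [616.8, -136.6, 13.9]
tcp_rot: [0.095, 0.995, -0.0, 0.0]
contact_force: [0.5, 0.5, -2.5]
width: 42.1
grasp_force: 61.3
```

Emit:
send_rows:
  motion:
    - [[1,0,0,0.001,0,0,0],[1,0,0,0.002,0,0,0],[1,0,0,0.002,0,0,0]]

```text
time: 26.12
tool_pos: [616.9, -136.6, 12.7]
tcp_rot: [0.095, 0.995, -0.0, 0.0]
contact_force: [-1.1, 0.0, 4.3]
width: 41.8
grasp_force: 61.8
```

Emit:
send_rows:
  motion:
    - [[0.5,0,0,0,0,0,0],[0,0,0,0,0,0,0],[0,0,0,0,0,0,0],[0,0,0,-0.02,0,0,0],[0,0,0,-0.08,0,0,0],[0,0,0,-0.14,0,0,0],[0,0,0,-0.17,0,0,0],[0,0,0,-0.17,0,0,0]]

```text
time: 27.12
tool_pos: [618.1, -136.8, 151.3]
tcp_rot: [0.095, 0.995, -0.0, 0.002]
contact_force: [0.1, -0.2, -0.1]
width: 85.6
grasp_force: 0.0
```

```bash
python3 - <<'E'
from h import *
arm.get_image("wrist");arm.get_image("top")
for c in("wrist","top"):spot("tug_center",c);spot("cradle",c);shape("tug_center",c,46);
spot("bell_center","top")
go(635,142,149)
E
```

```text
tug_center wrist 0.76 [ 617.9 -138.7   47.9]
tug_center wrist 0.38 [ 446.5 -279.2   -2. ]
tug_center wrist 0.67 rect [ 612. -135.] [122.  45.] long axis yaw -0.196 mean [ 614. -135.]
tug_center top 0.55 [ 616.9 -134.9   52.8]
tug_center top 0.25 [ 6.615e+02  2.891e+02 -6.000e-01]
cradle top 0.82 [ 619.2 -136.4   -4. ]
tug_center top 0.72 rect [ 596. -131.] [80. 45.] long axis yaw -0.199 mean [ 601. -131.]
bell_center top 0.66 [634.2 142.5  41.3]
t 27.57 tcp [ 616.4 -136.4  147.4] yaw_y 1.38 q6 -0.03 F [ 0.9  0.4 -0.4] w 85.4 g 0.0
-> shift [ 0.0432  0.3461 -0.002 ] turn [-0.     -0.0006 -0.    ]
```

The tug is home. Back to the bell on the mat.

Emit:
send_rows:
  motion:
    - [[0,0.008,0.06,0,0,0,0],[0,0.016,0.13,0,0,0,0],[0,0.025,0.2,0,0,0,0],[0,0.034,0.27,0,0,0,0],[0,0.043,0.346,0,0,0,0],[0,0.043,0.346,0,0,0,0],[0,0.043,0.346,0,0,0,0],[0,0.043,0.346,0,0,0,0]]

```text
time: 28.58
tool_pos: [635.4, 140.5, 148.1]
tcp_rot: [0.096, 0.995, -0.0, -0.0]
contact_force: [0.3, -0.7, 0.1]
width: 85.7
grasp_force: 0.0
```

```bash
python3 - <<'E'
from h import *
arm.get_image("wrist");spot("bell_center","wrist");shape("bell_center","wrist",4)
go(634.5,142,13)
E
```

```text
bell_center wrist 0.61 [633.5 143.3  36.4]
bell_center wrist 0.63 rect [638. 142.] [64. 59.] long axis yaw -0.192 mean [636. 143.]
t 28.73 tcp [635.5 140.5 148.2] yaw_y 1.378 q6 0.41 F [ 0.7  0.  -0.1] w 85.3 g 0.0
-> shift [0.0016 0.0016 0.169 ] turn [-0.0001  0.      0.    ]
```

Emit:
send_rows:
  motion:
    - [[0,0.001,0.002,0.06,0,0,0],[0,0.001,0.002,0.12,0,0,0],[0,0.001,0.002,0.155,0,0,0],[0,0.001,0.002,0.168,0,0,0],[0,0.001,0.002,0.168,0,0,0],[0.5,0.001,0.002,0.168,0,0,0],[1,0.001,0.002,0.168,0,0,0],[1,0.001,0.002,0.168,0,0,0],[1,0.001,0.002,0.168,0,0,0],[1,0.001,0.002,0.168,0,0,0]]

```text
time: 29.98
tool_pos: [635.7, 143.6, 15.3]
tcp_rot: [0.095, 0.995, 0.0, 0.001]
contact_force: [-1.5, -0.1, 7.5]
width: 38.9
grasp_force: 60.4
```

Emit:
send_rows:
  motion:
    - [[1,0,0,-0.005,0,0,0],[1,0,0,-0.02,0,0,0],[1,0,0,-0.07,0,0,0],[1,0,0,-0.12,0,0,0],[1,0,0,-0.12,0,0,0]]

```text
time: 30.6
tool_pos: [637.1, 144.0, 113.8]
tcp_rot: [0.095, 0.995, 0.001, 0.003]
contact_force: [1.1, -0.3, -4.1]
width: 38.7
grasp_force: 61.1
```

```bash
python3 - <<'E'
from h import *
go(446,-277,110)
E
```

```text
t 30.6 tcp [637.1 144.  113.8] yaw_y 1.38 q6 0.41 F [ 1.1 -0.3 -4.1] w 38.7 g 61.1
-> shift [ 0.1347 -0.562   0.0025] turn [ 0.0013  0.0029 -0.    ]
```

Emit:
send_rows:
  motion:
    - [[1,0.01,-0.04,0,0,0,0],[1,0.025,-0.105,0,0,0,0],[1,0.042,-0.175,0,0,0,0],[1,0.059,-0.245,0,0,0,0],[1,0.076,-0.315,0,0,0,0],[1,0.093,-0.385,0,0,0,0],[1,0.11,-0.455,0,0,0,0],[1,0.123,-0.515,0,0,0,0],[1,0.134,-0.56,0,0,0,0],[1,0.134,-0.56,0,0,0,0]]

```text
time: 31.85
tool_pos: [443.1, -277.8, 108.9]
tcp_rot: [0.097, 0.995, 0.0, -0.001]
contact_force: [0.4, 0.8, -3.5]
width: 38.6
grasp_force: 61.3
```

Emit:
send_rows:
  motion:
    - [[1,0,0,0.03,0,0,0],[1,0,0,0.06,0,0,0],[1,0,0,0.07,0,0,0],[1,0,0,0.07,0,0,0],[1,0,0,0.07,0,0,0]]

```text
time: 32.48
tool_pos: [445.3, -276.1, 54.5]
tcp_rot: [0.095, 0.995, -0.0, 0.0]
contact_force: [-0.2, -0.2, -3.2]
width: 39.1
grasp_force: 61.3
```

```bash
python3 - <<'E'
from h import *
arm.get_image("wrist");arm.get_image("top")
for c in("wrist","top"):
    spot("bell_center",c);spot("plinth",c)
shape("plinth","top",16)
go(446,-277,27)
E
```

```text
bell_center wrist 0.92 [ 442.8 -273.3   78.7]
bell_center top 0.67 [634.7 139.8  -1.3]
bell_center top 0.44 [ 445.5 -275.7   80.2]
plinth top 0.96 [ 444.6 -278.5   -6. ]
plinth top 0.61 rect [ 446. -272.] [93. 93.] long axis yaw -0.666 mean [ 447. -258.]
plinth top 0.41 rect [662. 292.] [74. 45.] long axis yaw -0.177 mean [662. 291.]
t 32.83 tcp [ 444.9 -276.1   54. ] yaw_y 1.38 q6 -0.36 F [-0.2 -0.6 -2.9] w 38.7 g 61.3
-> shift [-0.0016 -0.0008  0.0338] turn [-0.0001  0.0002  0.    ]
```

Emit:
send_rows:
  motion:
    - [[1,-0.001,-0.001,0.015,0,0,0],[1,-0.001,-0.001,0.024,0,0,0],[1,-0.001,-0.001,0.029,0,0,0],[1,-0.001,-0.001,0.031,0,0,0],[1,-0.001,-0.001,0.032,0,0,0],[1,-0.001,-0.001,0.033,0,0,0],[1,-0.001,-0.001,0.033,0,0,0]]

```text
time: 33.7
tool_pos: [445.4, -277.0, 27.5]
tcp_rot: [0.095, 0.995, -0.0, 0.0]
contact_force: [0.2, -0.0, -2.6]
width: 38.8
grasp_force: 61.3
```

Emit:
send_rows:
  motion:
    - [[1,0,0,0.001,0,0,0],[1,0,0,0.002,0,0,0],[1,0,0,0.002,0,0,0]]

```text
time: 34.08
tool_pos: [445.5, -277.1, 27.2]
tcp_rot: [0.095, 0.995, -0.0, 0.001]
contact_force: [-4.9, 3.0, 15.0]
width: 38.7
grasp_force: 63.6
```

It has touched down. I'll release and rise.

Emit:
send_rows:
  motion:
    - [[0.5,0,0,0,0,0,0],[0,0,0,0,0,0,0],[0,0,0,0,0,0,0],[0,0,0,-0.02,0,0,0],[0,0,0,-0.08,0,0,0],[0,0,0,-0.14,0,0,0],[0,0,0,-0.2,0,0,0],[0,0,0,-0.2,0,0,0],[0,0,0,-0.2,0,0,0]]

```text
time: 35.2
tool_pos: [445.2, -276.9, 185.2]
tcp_rot: [0.095, 0.995, 0.0, -0.0]
contact_force: [-0.2, 1.3, -1.1]
width: 85.6
grasp_force: 0.0
```

```bash
python3 - <<'E'
from h import *
arm.get_image("wrist");arm.get_image("top");b=arm.get_image("scene")
cv2.imwrite("pics/end.png",b[:,:,::-1])
for c in ("wrist","scene","top"):
    spot("bell_center",c);spot("plinth",c)
for c in ("scene","top"):
    for n in("tug_center","cradle","round_stand","sanding_block","thread_spool","paint_jar"):spot(n,c)
    shape("tug_center",c,46)
E
```

```text
bell_center wrist 0.9 [ 446.5 -274.1   49.8]
plinth wrist 0.39 [636.3 138.7   2.7]
bell_center scene 0.9 [ 445.  -275.9   56.9]
plinth scene 0.93 [ 448.5 -277.9    0.8]
bell_center top 0.51 [ 447.  -278.1   55.2]
bell_center top 0.45 [ 447.1 -275.7   -5.1]
plinth top 0.97 [ 445.5 -274.9   -4.3]
tug_center scene 0.67 [ 619.3 -140.5   49.3]
cradle scene 0.93 [ 617.2 -135.4    2. ]
cradle scene 0.39 [446.6 274.4  -1. ]
round_stand scene 0.81 [445.1 275.7  -1.2]
round_stand scene 0.68 [ 669.9 -313.6   -3.9]
sanding_block scene 0.69 [ 6.618e+02  2.912e+02 -2.000e-01]
paint_jar scene 0.82 [424.4 -20.1   1.8]
paint_jar scene 0.69 [ 614.4 -137.2    2.1]
tug_center scene 0.61 rect [ 620. -138.] [124.  44.] long axis yaw -0.196 mean [ 625. -139.]
tug_center top 0.78 [ 617.7 -137.8   51.5]
cradle top 0.72 [ 6.190e+02 -1.358e+02 -3.000e-01]
round_stand top 0.79 [4.426e+02 2.778e+02 1.000e-01]
round_stand top 0.74 [ 616.4 -135.5   55.2]
round_stand top 0.37 [635.4 138.7  -1.9]
sanding_block top 0.65 [661.5 290.8   0. ]
thread_spool top 0.65 [662.7 289.1   2. ]
thread_spool top 0.52 [ 666.2 -310.    -1.5]
paint_jar top 0.67 [443.2 281.1   1. ]
tug_center top 0.9 rect [ 615. -135.] [121.  46.] long axis yaw -0.155 mean [ 620. -136.]
tug_center top 0.16 rect [448. 270.] [87. 87.] long axis yaw -1.553 mean [449. 261.]
```

View pics/end.png

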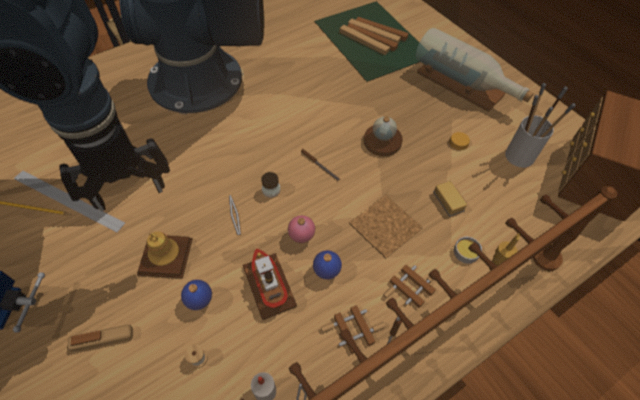

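The final view shows the globe upright on the round stand at (385,130), the bell on the plinth at (162,248) and the tug in its cradle at (268,282). The bystanders haven't moved and the arm is clear.

```bash
python3 -c "
from cell import arm
print(arm.finish_job())"
```

```text
the job is handed in; nothing more can be done
None
```

The job is handed in: the last camera views show the globe, bell and tug each upright and centred on its own stand, with the block, spool and jar where they were; no verdict came back.

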